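Pack two board carriers into the print nest's reference corner

ROBOT

A 7-joint arm with a two-finger parallel gripper is mounted at the origin on the work surface. World frame = base frame: x ahead of the robot, y to its left, z up, the work surface at z = 0. Lengths are in m, angles in rad, forces in N, time in s.
With the tool pointing down it reaches from about 0.425 to 0.8 m from the base axis. Payload 8.3 kg.
Tool frame: the origin (TCP) lies midway between the tips of the shut fingers; the grasp point (between the pads) lies 19 mm behind it; z points along the fingers, y is the line along which they close (so a half turn about z gives the same grasp; the last joint's range is limited). The gripper opens to 85 mm and grips with 20 to 120 N. Pads are 22 mm wide; open, the fingers measure 114 mm over their backs; the gripper's body (76 mm by 85 mm) begins 54 mm behind the grasp point. The pads swing forward as they close: fully open they stand 13 mm farther back than shut.
Start: joints at [-1.237, 0.383, 0.016, 1.37, -0.006, 1.388, -0.046], TCP at [0.241, 0.576, 0.231] pointing down, gripper open.
Joint ranges: [-2.95, 2.95], [-0.25, 2.06], [-1.52, 1.56], [0.18, 2.33], [-1.44, 4.58], [0.02, 2.06], [-3.01, 3.01]. Speed limits (rad/s): [2.39, 2.39, 3.01, 3.01, 3.14, 3.14, 3.14].

INTERFACE

Orientations are given as a rotation vector (axis times angle).
In Python, from station import * gives the robot as it stands. The module is installed in compiled form; this text tells all that it offers.
- The arm moves only by the tool play_rows, never from a script. Its arguments are lists of equal length, an entry for each row: "linear": the shift along the tool's x, y, z in m, a list of three; "spin": the turn about the tool's z in degrees. In form: {"linear": [[dx, dy, dz], ...], "spin": [spin, ...]}. A call has 1 to 20 rows; each row is the pose to reach, as a shift and turn from the pose commanded when the call began, along the tool's axes at that moment; what a row does not reach only later rows make up. A row lasts 1/12 s, in which the tool goes at most 41.7 mm and 7.16 degrees, less where a joint would pass 70% of its speed; a pose out of reach is approached as far as the arm can. A call with a gripper value outside its range is refused whole. "jaw" is the closure in counts, from 0 (fully open) to 255 (shut), set as the call begins (left out, the last holds). The fingers move at their own pace and stop on an object; the grip force is fixed at half the most. Time passes only in rows, so rows that repeat a pose let the fingers close. It gives the time, the measured TCP pose, the force, the opening and the grip force at its end, in the units of the state.
- state(): the state, without advancing time (a new reading comes with each control period).
- camera(name): name is "scene" or "side" or "wrist"; returns the picture (384x512x3 uint8, blue, green, red); there is no depth.
- get_calibration(name): a dict with "fov_y" (degrees; the focal length in pixels is half the picture's height over the tangent of half this angle, whatever the lens; pixels are square), "cx", "cy" (the principal point, pixels), "extrinsics" (4x4, takes a point from world to camera coordinates); the wrist camera has in their place "T_tool_cam" (4x4, takes a point from camera to tool coordinates, whose origin is the TCP and whose axes are the flange's). Camera axes: x right, y down, z forward; pixel columns grow to the right and rows downward; lengths in m; the calibration is good to about 2 mm. A picture is of the moment at which its call begins: read the wrist's pose just before it. get_calibration takes no time and is no camera call.
- close_job(): hands the job in; it is judged then, once.
Trained networks look in the newest picture that a camera, given by its name, has taken for a name from the list of things; names that differ only in an ending like _2 or _b are one class to them, and where a whole thing is asked for, a point or a joint stands for the part that bears it (a point fixed in the world has none). Each returns a list of dicts, best first, with "p" (0 to 1); they miss things now and then, are a little off and sometimes report something else, mostly with a low value. They report only what shows in the picture. A call takes as long as a camera call.
- look_for(camera, thing): "box" ([left, top, width, height] in pixels, round what is visible of it).
- regions_of(camera, thing): "region" (384x512 bool, what is visible of it) and "box" ([left, top, width, height] in pixels, round what is visible of it).
The state is a dict: "t": time; "joint_positions": joint angles; "joint_velocities": joint speeds; "effort": joint torques, N m; "ee_pos": TCP position; "tcp_rot": TCP orientation; "force": force on the tool from outside, world axes, zero at the start; "moment": the same for the moment, N m; "opening": finger opening in m; "grip_force": force on a finger pad.
Only numpy, scipy, OpenCV 4.12 (cv2) and the standard library are available. Lean on these libraries where they do the work, as an engineer would, in place of code of your own. Each camera call takes 0.05 s, during which the arm holds its last target. There are 200 camera calls.

TASK

Load the print nest with the two circuit-board carriers from the sloping rest. First lay the long carrier on the nest plate with its long side along the side rail (the right-hand one seen from the robot) and push it fully home into the corner where the two rails meet, touching both rails; only then take the square carrier from the rest, lay it on the plate and push it fully home against the far, back rail and tight against the long carrier. Both must lie flat, board side up; lay them down without dropping them or letting them fall over, and do not disturb the jar, the spatula or the squeegee.

Things in the scene. Friction and masses are not known exactly. Their poses are not given: they have to be found in the camera images.
- nest: Fixed print nest: aluminium plate, top 8 mm above the table, with two dark steel rails 15 mm thick standing 12 mm above the plate. Origin: on the table under the reference corner, where the rails' inner faces meet. +x points away from the robot, y to its left. The back rail runs along y (inner face x = 0), the side rail along x (inner face y = 0). The plate reaches 200 mm in -x and 210 mm in +y from the corner.
- nest_corner (a point): The reference corner at the height of the plate top; axes as nest. Carriers lie on its side x < 0, y > 0. Home, the long carrier covers x -90 to 0 and y 0 to 60 mm, the square one x -60 to 0 and y 60 to 120 mm.
- rest: Fixed grey sloping rest, 115 x 270 mm (x, y), 69 mm high. Origin: centre of its foot, on the table. The deck rises 30 degrees towards +x (away from the robot) from an 8 mm lip along its low edge at x = -45 mm, 16 mm above the table; it is 105 mm long. The carriers lie on it against the lip, side by side in either order, 116 to 140 mm between their middles.
- long: A carrier: flat black rigid tray, 16 mm thick, with a green circuit board let into its top (nothing stands above the rim). This one is 90 mm (its x) by 60 mm (its y), 0.13 to 0.27 kg. Origin: underside, middle of the 60 mm edge that starts against the lip of the rest; x runs up the slope at the start, z is square to its board side. On the rest it is tilted with the deck.
- long_center (a point): Centre of the long carrier's underside, 45 mm along its x from its origin; axes as long.
- square: A carrier: flat black rigid tray, 16 mm thick, with a green circuit board let into its top (nothing stands above the rim). This one is 60 by 60 mm, 0.09 to 0.18 kg. Origin: underside, middle of the edge that starts against the lip; x runs up the slope at the start, z is square to its board side.
- square_center (a point): Centre of the square carrier's underside, 30 mm along its x from its origin; axes as square.
- jar: Bystander: standing paste jar with white cap, 60 mm across, 60 mm high; origin at the centre of its underside.
- spatula: Bystander: mixing spatula, 170 mm long, lying flat on the table between the rest and the robot; origin near its middle.
- squeegee: Bystander: loose squeegee, an aluminium bar 160 x 22 x 22 mm (x, y, z) with an upright steel blade to 38 mm high, right of the nest; origin at the centre of its underside.

How it is judged:
By the outcome, as a careful person would: the job done as asked, in the order asked, and still so for the second after the job is handed in, with the robot touching nothing.
It also fails if it takes over 72 s, if anything falls off the work surface, if the arm or the gripper's body presses on something with over 40 N, if the wrist force passes 120 N, or if a joint passes its speed limit or range.

## Working session

There is one attempt and no reset: what is moved stays moved. The work goes in short steps, Python scripts to look and compute and a tool call to move; the robot and the scene stay as the last step left them, time stands still between calls to the robot, and variables do not carry over. Pictures are saved under pics/ and viewed, at most 10 in all, crops included, and the job is handed in when it is done.

Besides the shell and the picture viewer there is one more tool, called after ">>>" as name([rows], argument=value, ...), one row to a line, values as JSON. play_rows: Moves the arm, as the interface text tells. Its arguments: {"type":"object","properties":{"linear":{"type":"array","items":{"type":"array","items":{"type":"number"}}},"spin":{"type":"array","items":{"type":"number"}},"jaw":{"type":"number"}},"required":["linear","spin"]}

```bash
mkdir -p pics; cat > h.py <<'E'
from station import *
import numpy as np, cv2
from scipy.spatial.transform import Rotation as R
def cal(n):
    c=get_calibration(n); f=192/np.tan(np.radians(c['fov_y'])/2)
    return f,c
def cam_T(n,s=None):
    f,c=cal(n)
    if n=='wrist':
        T=np.eye(4);T[:3,:3]=R.from_rotvec(s['tcp_rot']).as_matrix();T[:3,3]=s['ee_pos']
        return f,c['cx'],c['cy'],np.linalg.inv(T@np.array(c['T_tool_cam']))
    return f,c['cx'],c['cy'],np.array(c['extrinsics'])
def proj(C,P):
    f,cx,cy,E=C; P=np.atleast_2d(P); q=P@E[:3,:3].T+E[:3,3]
    return np.c_[cx+f*q[:,0]/q[:,2],cy+f*q[:,1]/q[:,2]]
def ray(C,uv):
    f,cx,cy,E=C; d=np.array([(uv[0]-cx)/f,(uv[1]-cy)/f,1]); Ri=E[:3,:3].T
    return -Ri@E[:3,3], Ri@d
def onz(C,uv,z):
    o,d=ray(C,uv); return o+d*(z-o[2])/d[2]
E
python3 - <<'E'
from h import *
s=state(); print({k:np.round(v,3) for k,v in s.items()})
for n in ['scene','side','wrist']:
    im=camera(n); cv2.imwrite(f'pics/{n}0.png',im); c=get_calibration(n); print(n,c)
    for t in ['long','square','rest','nest','jar','squeegee','spatula']:
        print(n,t,[(np.round(d['box']).tolist(),round(d['p'],2)) for d in look_for(n,t)[:2]])
E
```

```text
{'t': np.float64(0.0), 'joint_positions': array([-1.237,  0.384,  0.016,  1.371, -0.006,  1.388, -0.047]), 'joint_velocities': array([ 0.001, -0.001,  0.001, -0.001,  0.   ,  0.001, -0.   ]), 'effort': array([ 0.0000e+00, -6.2761e+01,  8.4500e-01, -3.7181e+01,  1.7000e-02,
        1.5000e-02,  0.0000e+00]), 'ee_pos': array([0.241, 0.576, 0.23 ]), 'tcp_rot': array([-6.19e-01, -3.08e+00,  3.00e-03]), 'force': array([ 0.101, -0.043,  0.496]), 'moment': array([-0.026,  0.019, -0.017]), 'grip_force': np.float64(0.0), 'opening': np.float64(0.086)}
scene {'fov_y': 48.73187323531144, 'cx': 256.2102932656311, 'cy': 186.4874938936224, 'extrinsics': array([[ 0.48506596,  0.87447393,  0.00252069, -0.24373329],
       [ 0.72254665, -0.39916571, -0.5644405 , -0.43368696],
       [-0.49258233,  0.27561219, -0.82546991,  1.35321313],
       [ 0.        ,  0.        ,  0.        ,  1.        ]])}
scene long [([352.0, 109.0, 40.0, 22.0], 0.84)]
scene square [([316.0, 129.0, 30.0, 24.0], 0.73)]
scene rest [([296.0, 108.0, 109.0, 78.0], 0.64)]
scene nest [([174.0, 161.0, 104.0, 87.0], 0.96)]
scene jar [
[... 939 characters left out ...]
107.0, 60.0], 0.4)]
side squeegee [([271.0, 131.0, 52.0, 10.0], 0.74)]
side spatula [([320.0, 262.0, 39.0, 67.0], 0.7)]
wrist {'fov_y': 59.01883769106265, 'cx': 258.50706358560603, 'cy': 192.16358604619944, 'T_tool_cam': array([[ 4.88953205e-04, -9.65441556e-01, -2.60619191e-01,
         6.54572224e-02],
       [ 9.99999759e-01,  6.00744358e-04, -3.49285409e-04,
         7.79462882e-04],
       [ 4.93780157e-04, -2.60618957e-01,  9.65441617e-01,
        -1.42859799e-01],
       [ 0.00000000e+00,  0.00000000e+00,  0.00000000e+00,
         1.00000000e+00]])}
wrist long []
wrist square []
wrist rest []
wrist nest []
wrist jar []
wrist squeegee []
wrist spatula [([41.0, 375.0, 30.0, 9.0], 0.77)]
```

```bash
python3 - <<'E'
import cv2
a=cv2.imread('pics/scene0.png'); b=cv2.imread('pics/side0.png')
cv2.imwrite('pics/s1.png',cv2.resize(a[60:280,70:430],(800,489),interpolation=cv2.INTER_CUBIC))
cv2.imwrite('pics/s2.png',cv2.resize(b[120:360,130:390],(650,600),interpolation=cv2.INTER_CUBIC))
E
```

```text
(no output)
```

View pics/s1.png

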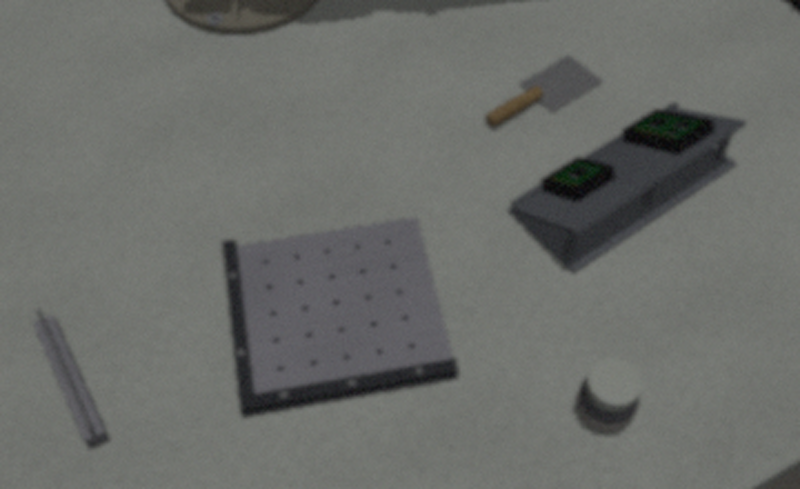

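View pics/s2.png

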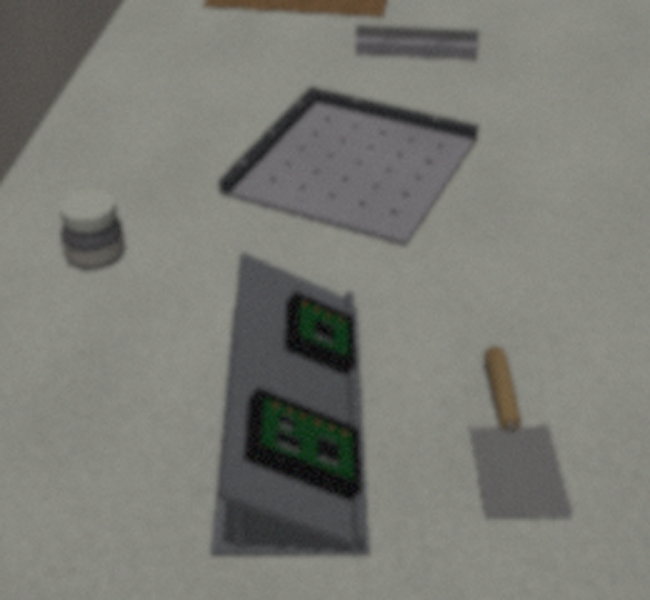

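```bash
cat > tri.py <<'E'
from h import *
from scipy.optimize import least_squares
A=cam_T('scene');B=cam_T('side')
def t2(p1,p2):
    u=np.array(p1)/2.222+[70,60]; v=np.array(p2)/2.5+[130,120]
    o1,d1=ray(A,u);o2,d2=ray(B,v)
    k=np.linalg.lstsq(np.c_[d1,-d2],o2-o1,rcond=None)[0]
    a,b=o1+k[0]*d1,o2+k[1]*d2
    return (a+b)/2,np.linalg.norm(a-b)
for n,p,q in [('corner',(252,392),(318,103)),('backL',(455,362),(222,186)),('plateNL',(417,219),(405,243)),('sideN',(225,241),(477,127)),
 ('restfar_nest',(513,207),(350,293)),('restdeckR',(572,231),(242,254)),('long',(672,128),(305,438)),('square',(578,176),(323,328)),('jartop',(613,378),(88,207)),('sqee1',(97,438),(358,50)),('sqee2',(43,315),(477,48)),('spat',(492,122),(494,352))]:
    P,e=t2(p,q); print(n,np.round(P,4),round(e,4))
E
python3 tri.py
```

```text
corner [ 0.6223 -0.2564  0.0058] 0.0018
backL [ 0.6971 -0.0573  0.013 ] 0.0033
plateNL [0.501  0.0037 0.0018] 0.0036
sideN [ 0.4334 -0.2078  0.0156] 0.0025
restfar_nest [0.5469 0.1048 0.0151] 0.0071
restdeckR [0.6405 0.1188 0.0635] 0.0002
long [0.5583 0.3171 0.0503] 0.0089
square [0.5612 0.1828 0.0402] 0.0059
jartop [0.8052 0.0557 0.0544] 0.001
sqee1 [ 0.5905 -0.4134 -0.001 ] 0.0012
sqee2 [ 0.4334 -0.4163  0.0128] 0.005
spat [0.4142 0.1589 0.0085] 0.0067
```

```bash
cat >> h.py <<'E'
def rel(x,y,z,th=None,s=None):
    """shift in tool axes (mm) and spin (deg) to world TCP target, tool-x heading th deg"""
    s=s or state(); M=R.from_rotvec(s['tcp_rot']).as_matrix()
    h=np.degrees(np.arctan2(M[1,0],M[0,0]))
    d=M.T@(np.array([x,y,z])-s['ee_pos'])*1000
    sp=0 if th is None else -((th-h+180)%360-180)
    print('heading',round(h,2),'shift mm',np.round(d,1),'spin',round(sp,2),'tilt',np.round(M[2,2],4))
NC=np.array([.622,-.256]);NA=np.radians(-20.5)
def nest(x,y): # mm -> world xy
    c,s_=np.cos(NA),np.sin(NA); return NC+np.array([[c,-s_],[s_,c]])@(np.array([x,y])/1000)
E
python3 -c "
from h import *
rel(.555,.25,.20,187)"
```

```text
heading 157.27 shift mm [-415.3 -180.    31.3] spin -29.73 tilt -1.0
```

>>> play_rows([
  [-0.415, -0.18, 0.03],
  [-0.415, -0.18, 0.03],
  [-0.415, -0.18, 0.03],
  [-0.415, -0.18, 0.03],
  [-0.415, -0.18, 0.03],
  [-0.415, -0.18, 0.03],
  [-0.415, -0.18, 0.03],
  [-0.415, -0.18, 0.03],
  [-0.415, -0.18, 0.03],
  [-0.415, -0.18, 0.03],
  [-0.415, -0.18, 0.03],
  [-0.415, -0.18, 0.03],
  [-0.415, -0.18, 0.03],
  [-0.415, -0.18, 0.03],
  [-0.415, -0.18, 0.03],
  [-0.415, -0.18, 0.03],
  [-0.415, -0.18, 0.03],
], spin=[-30, -30, -30, -30, -30, -30, -30, -30, -30, -30, -30, -30, -30, -30, -30, -30, -30])

```text
t: 2.62
ee_pos: [0.5539, 0.2516, 0.2015]
tcp_rot: [0.203, -3.135, -0.001]
force: [0.2, 0.4, 0.1]
opening: 0.0855
grip_force: 0.0
```

```bash
python3 - <<'E'
from h import *
s=state(); im=camera('wrist'); cv2.imwrite('pics/w1.png',im); np.save('w1.npy',np.r_[s['ee_pos'],s['tcp_rot']])
print(s['t'],s['ee_pos'],s['joint_positions'].round(2),s['force'])
C=cam_T('wrist',s)
for t in ['long','square']:
    for d in regions_of('wrist',t)[:2]:
        m=d['region'].astype(np.uint8); r=cv2.minAreaRect(cv2.findNonZero(m)); print(t,d['p'],d['box'],r)
E
```

```text
2.6167 [0.55390353 0.25155827 0.20145903] [-0.6   0.36  0.16  1.47 -0.06  1.31  1.27] [0.15837383 0.44959254 0.07313009]
long 0.61 [288.2, 142.0, 80.1, 100.9] ((326.9116516113281, 191.1143798828125), (102.67033386230469, 73.17204284667969), 87.87889862060547)
square 0.64 [145.8, 143.8, 68.0, 69.0] ((179.99996948242188, 176.49996948242188), (71.99998474121094, 66.99998474121094), -0.0)
```

View pics/w1.png

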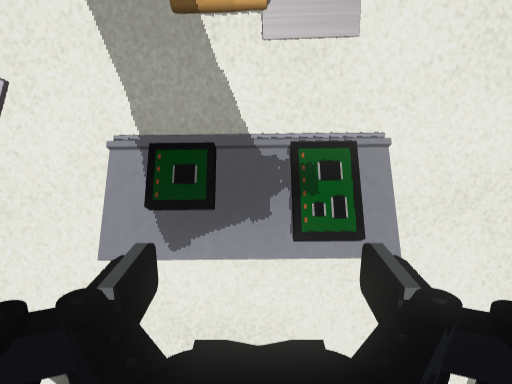

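```bash
cat > fit.py <<'E'
from h import *
from scipy.optimize import least_squares
w=np.load('w1.npy'); C=cam_T('wrist',{'ee_pos':w[:3],'tcp_rot':w[3:]})
# refine corners of dark/green top by subpixel around guesses
im=cv2.cvtColor(cv2.imread('pics/w1.png'),cv2.COLOR_BGR2GRAY)
sq=np.array([(149,143),(215,143),(215,208.5),(146,208)],float); lo=np.array([(291,142),(357,142),(364,240),(294,240)],float)
c30,s30=np.cos(np.pi/6),.5
def pts(L,y,o):
    P=[]
    for s_,dy in [(0,-30),(0,30),(L,30),(L,-30)]:
        P.append([-45+s_*c30-16*s30,y+dy,16+s_*s30+16*c30])
    P=np.array(P)/1000; c,s=np.cos(o[3]),np.sin(o[3])
    return P@np.array([[c,s,0],[-s,c,0],[0,0,1]])+o[:3]
def f(o): return np.r_[(proj(C,pts(60,o[4],o))-sq).ravel(),(proj(C,pts(90,o[5],o))-lo).ravel()]
r=least_squares(f,[.58,.25,0,.12,-65,65]); o=r.x
print('rest',o[:3].round(4),np.degrees(o[3]).round(2),'y',o[4:].round(1)); print(r.fun.reshape(-1,2).round(1).tolist())
rest_y=np.array([-np.sin(o[3]),np.cos(o[3])]);rest_x=np.array([np.cos(o[3]),np.sin(o[3])])
for n,x,y,z in [('long',-10,o[5],45.4),('square',-23,o[4],37.9)]:
    print(n,o[:2]+rest_x*x/1000+rest_y*y/1000,z/1000+o[2])
E
python3 fit.py
```

```text
rest [0.5354 0.5604 0.0026] 8.05 y [-376.9 -248.2]
[[1.2, 0.8], [0.6, 0.1], [-1.0, -1.4], [-0.8, -0.2], [-0.4, 0.3], [-0.8, -0.4], [1.0, 0.1], [0.2, 0.8]]
long [0.56030349 0.31321831] 0.047964498683941835
square [0.56545836 0.18397085] 0.040464498683941835
```

```bash
python3 -c "
from h import *
rel(.560,.314,.11,188.05);rel(.560,.314,.041,188.05)"
```

```text
heading -172.66 shift mm [-13.7  62.   91.4] spin -0.71 tilt -1.0
heading -172.66 shift mm [-13.7  62.  160.4] spin -0.71 tilt -1.0
```

>>> play_rows([
  [-0.0137, 0.062, 0.04],
  [-0.0137, 0.062, 0.08],
  [-0.0137, 0.062, 0.1],
  [-0.0137, 0.062, 0.1],
  [-0.0137, 0.062, 0.1],
], spin=[-0.7, -0.7, -0.7, -0.7, -0.7], jaw=33)

```text
t: 3.18
ee_pos: [0.5584, 0.3131, 0.0988]
tcp_rot: [0.221, -3.129, 0.004]
force: [0.5, -0.1, 1.5]
opening: 0.0742
grip_force: 0.0
```

```bash
python3 - <<'E'
from h import *
s=state(); im=camera('wrist'); cv2.imwrite('pics/w2.png',im); np.save('w2.npy',np.r_[s['ee_pos'],s['tcp_rot']])
print(s['t'],s['ee_pos'],s['opening'])
rel(.560,.314,.041,188.05)
E
```

```text
3.1833 [0.55843623 0.31307214 0.09883667] 0.07418418228534035
heading -172.04 shift mm [ 0.4  1.3 60.8] spin -0.09 tilt -1.0
```

View pics/w2.png

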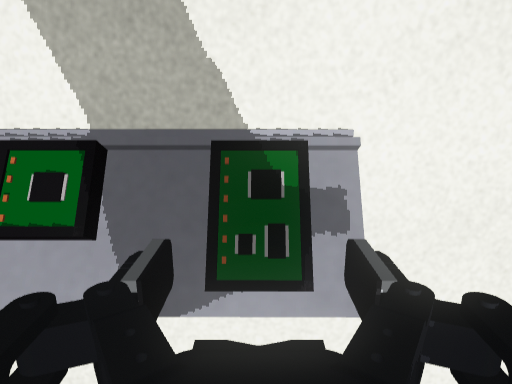

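```bash
python3 - <<'E'
from h import *
L=[np.load(f'w{i}.npy') for i in (1,2)]
C=[cam_T('wrist',{'ee_pos':w[:3],'tcp_rot':w[3:]}) for w in L]
for u,v in [((291,142),(211,141)),((357,142),(307.5,141)),((364,240),(313,291)),((294,240),(205.5,291))]:
    o1,d1=ray(C[0],u);o2,d2=ray(C[1],v)
    k=np.linalg.lstsq(np.c_[d1,-d2],o2-o1,rcond=None)[0]; print(((o1+k[0]*d1+o2+k[1]*d2)/2).round(4), np.linalg.norm(o1+k[0]*d1-o2-k[1]*d2).round(4))
E
```

```text
[0.5219 0.2782 0.0291] 0.0002
[0.5132 0.3369 0.035 ] 0.0008
[0.5941 0.3504 0.068 ] 0.0005
[0.6011 0.2892 0.0707] 0.0001
```

>>> play_rows([
  [0, 0.001, 0.02],
  [0, 0.001, 0.035],
  [0, 0.001, 0.047],
  [0, 0.001, 0.054],
  [0, 0.001, 0.059],
  [0, 0.001, 0.059],
  [0, 0.001, 0.059],
], spin=[0, 0, 0, 0, 0, 0, 0])

```text
t: 3.82
ee_pos: [0.5609, 0.3143, 0.0432]
tcp_rot: [-0.218, 3.133, 0.001]
force: [-0.4, 0.1, -1.4]
opening: 0.0748
grip_force: 0.0
```

>>> play_rows([
  [0, 0, 0],
  [0, 0, 0],
  [0, 0, 0],
  [0, 0, 0],
  [0, 0, 0],
  [0, 0, 0],
  [0, 0, 0],
], spin=[0, 0, 0, 0, 0, 0, 0], jaw=150)

```text
t: 4.4
ee_pos: [0.561, 0.3145, 0.044]
tcp_rot: [-0.218, 3.132, 0.001]
force: [-1.3, -1.2, 6.9]
opening: 0.0583
grip_force: 64.7
```

>>> play_rows([
  [0, 0, -0.005],
  [0, 0, -0.015],
  [0, 0, -0.035],
  [0, 0, -0.06],
  [0, 0, -0.09],
  [0, 0, -0.11],
  [0, 0, -0.11],
], spin=[0, 0, 0, 0, 0, 0, 0])

```text
t: 4.98
ee_pos: [0.5629, 0.3157, 0.1591]
tcp_rot: [-0.217, 3.126, 0.007]
force: [-0.0, 1.2, -0.1]
opening: 0.0582
grip_force: 64.6
```

```bash
python3 - <<'E'
from h import *
s=state(); im=camera('wrist'); im2=camera('side'); cv2.imwrite('pics/w3.png',np.hstack([im[:,100:420],cv2.resize(im2[150:340,170:330],(320,384))]))
print(s['t'],s['ee_pos'],s['force'])
p=nest(-95,90); print(p); rel(*p,.17,159.5)
E
```

```text
4.9833 [0.56288525 0.31565687 0.15912084] [-0.03441155  1.18066049 -0.06157039]
[ 0.56453481 -0.1384298 ]
heading -172.03 shift mm [  59.1 -449.2  -16.8] spin 28.47 tilt -1.0
```

View pics/w3.png

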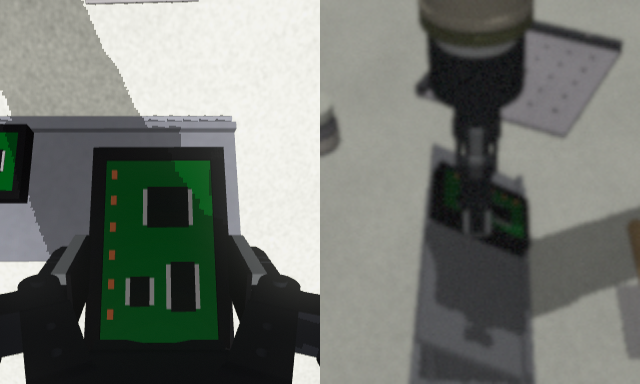

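```bash
python3 - <<'E'
from h import *
p=nest(10,110); print(p); rel(*p,.2,159.5)
E
```

```text
[ 0.66988953 -0.15646813]
heading -172.03 shift mm [ -42.8 -481.6  -46.6] spin 28.47 tilt -1.0
```

>>> play_rows([
  [0, -0.02, -0.03],
  [-0.01, -0.06, -0.045],
  [-0.02, -0.1, -0.045],
  [-0.02, -0.14, -0.045],
  [-0.02, -0.18, -0.045],
  [-0.03, -0.22, -0.045],
  [-0.03, -0.26, -0.045],
  [-0.03, -0.3, -0.045],
  [-0.04, -0.34, -0.045],
  [-0.043, -0.38, -0.045],
  [-0.043, -0.42, -0.045],
  [-0.043, -0.45, -0.045],
  [-0.043, -0.47, -0.045],
  [-0.043, -0.481, -0.045],
  [-0.043, -0.481, -0.045],
  [-0.043, -0.481, -0.045],
], spin=[0, 3, 6, 9, 12, 15, 18, 21, 24, 26, 28, 28.5, 28.5, 28.5, 28.5, 28.5])

```text
t: 6.42
ee_pos: [0.6693, -0.155, 0.1961]
tcp_rot: [-0.559, -3.089, -0.001]
force: [-0.2, 1.7, -2.2]
opening: 0.0583
grip_force: 65.2
```

```bash
python3 - <<'E'
from h import *
s=state(); im=camera('wrist'); cv2.imwrite('pics/w4.png',im); np.save('w4.npy',np.r_[s['ee_pos'],s['tcp_rot']])
print(s['t'],s['ee_pos'],s['joint_positions'].round(2))
E
```

```text
6.4167 [ 0.66925989 -0.15502426  0.19612659] [-0.06  0.56  0.38  1.24 -0.2   1.39  1.52]
```

View pics/w4.png

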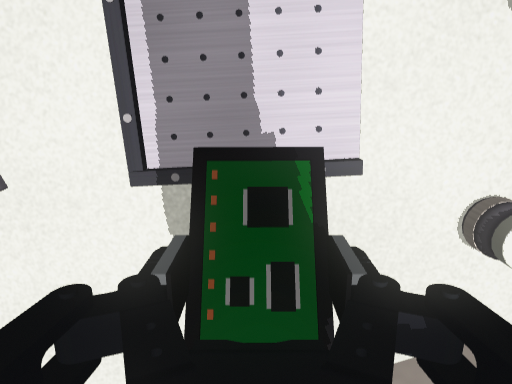

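```bash
python3 - <<'E'
from h import *
w=np.load('w4.npy'); C=cam_T('wrist',{'ee_pos':w[:3],'tcp_rot':w[3:]})
a=onz(C,(130,186),.02);b=onz(C,(363,174.5),.02);c=onz(C,(103,0),.02)
print(a,b,c,np.linalg.norm(b-a),np.degrees(np.arctan2(*(b-a)[[1,0]]))-90,np.degrees(np.arctan2(*(a-c)[[1,0]])))
ang=NA
for u in [(130,186),(363,174.5),(103,0),(146,169),(361,160)]:
    P=onz(C,u,.02)[:2]-NC; print(u,(np.array([[np.cos(NA),np.sin(NA)],[-np.sin(NA),np.cos(NA)]])@P*1000).round(1))
g=im=cv2.imread('pics/w4.png').mean(2)
print(g[60,100:150:2].astype(int)); print(g[135:195:2,200-10].astype(int)); print(g[145:185:2,350].astype(int))
E
```

```text
[ 0.63913375 -0.27595602  0.02      ] [ 0.70720065 -0.06129804  0.02      ] [ 0.48490973 -0.22575363  0.02      ] 0.22519136454527314 -17.59354411352375 -18.0308970946745
(130, 186) [ 23.  -12.7]
(363, 174.5) [ 11.6 212.2]
(103, 0) [-139.   -19.7]
(146, 169) [6.3 4.2]
(361, 160) [ -2.4 209.2]
[237 239 237 236 238 237  70  70  69  70  72  72  73  71  23  26 149 210
 211 212 212 212 212 213 214]
[128 128 129 134 128 132 130 126 130 130 127 130 130 126 127 126  30  42
  43  42  44  44  44  44  77 160 165 164 168 167]
[220 220 221 215 218 222 193  58  89  92  93  92  90  90  90 134 238 238
 231 233]
```

```bash
sed -i 's/NC=np.array.*/NC=np.array([.6294,-.2571]);NA=np.radians(-17.8)/' h.py; python3 - <<'E'
from h import *
p=nest(-68,60); print(p); rel(*p,.07,162.2)
E
```

```text
[ 0.58299692 -0.17918496]
heading 159.6 shift mm [ 72.1 -54.3 126.5] spin -2.6 tilt -1.0
```

>>> play_rows([
  [0.03, -0.02, 0.02],
  [0.06, -0.045, 0.05],
  [0.072, -0.054, 0.085],
  [0.072, -0.054, 0.115],
  [0.072, -0.054, 0.126],
  [0.072, -0.054, 0.126],
  [0.072, -0.054, 0.126],
], spin=[-2.6, -2.6, -2.6, -2.6, -2.6, -2.6, -2.6])

```text
t: 7.05
ee_pos: [0.5847, -0.1793, 0.0722]
tcp_rot: [0.485, 3.103, 0.001]
force: [1.0, 0.5, -0.8]
opening: 0.058
grip_force: 65.2
```

>>> play_rows([
  [0, 0, 0.008],
  [0, 0, 0.016],
  [0, 0, 0.022],
  [0, 0, 0.028],
  [0, 0, 0.032],
  [0, 0, 0.036],
  [0, 0, 0.038],
  [0, 0, 0.04],
  [0, 0, 0.04],
], spin=[0, 0, 0, 0, 0, 0, 0, 0, 0])

```text
t: 7.8
ee_pos: [0.5849, -0.1821, 0.0333]
tcp_rot: [0.489, 3.099, -0.0]
force: [-0.1, 0.1, 11.3]
opening: 0.058
grip_force: 66.6
```

>>> play_rows([
  [0, 0, 0.002],
  [0, 0, 0.004],
  [0, 0, 0.006],
  [0, 0, 0.008],
  [0, 0, 0.01],
  [0, 0, 0.01],
], spin=[0, 0, 0, 0, 0, 0])

```text
t: 8.3
ee_pos: [0.5901, -0.1838, 0.0267]
tcp_rot: [0.487, 3.088, -0.003]
force: [9.1, -3.1, 16.9]
opening: 0.0581
grip_force: 70.7
```

>>> play_rows([
  [0, 0, 0.002],
  [0, 0, 0.004],
  [0, 0, 0.005],
  [0, 0, 0.005],
], spin=[0, 0, 0, 0])

```text
t: 8.63
ee_pos: [0.5919, -0.1844, 0.023]
tcp_rot: [0.486, 3.084, -0.004]
force: [13.4, -4.6, 19.9]
opening: 0.0581
grip_force: 72.3
```

```bash
python3 - <<'E'
from h import *
s=state(); im=camera('wrist'); im2=camera('scene'); cv2.imwrite('pics/w5.png',np.hstack([im[:,60:460],cv2.resize(im2[140:260,150:290],(448,384),interpolation=cv2.INTER_CUBIC)])[:,:800])
print(s['t'],s['ee_pos'],s['force'])
E
```

```text
8.6333 [ 0.59191615 -0.18437186  0.02295962] [13.42049691 -4.57903897 19.93421436]
```

View pics/w5.png

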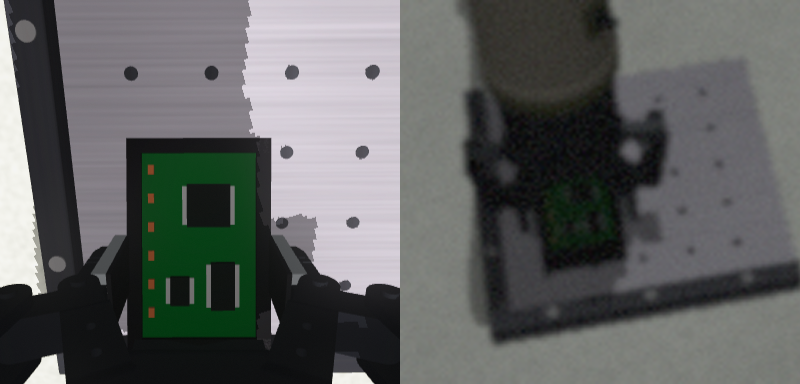

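>>> play_rows([
  [-0.003, 0, 0.002],
  [-0.006, 0, 0.004],
  [-0.008, 0, 0.006],
  [-0.008, 0, 0.008],
  [-0.008, 0, 0.008],
], spin=[0, 0, 0, 0, 0])

```text
t: 9.15
ee_pos: [0.5971, -0.1861, 0.0129]
tcp_rot: [0.487, 3.09, -0.003]
force: [9.4, -2.2, 14.2]
opening: 0.0577
grip_force: 74.6
```

>>> play_rows([
  [0, 0, 0.002],
  [0, 0, 0.004],
  [0, 0, 0.005],
  [0, 0, 0.005],
], spin=[0, 0, 0, 0])

```text
t: 9.48
ee_pos: [0.5976, -0.1863, 0.0088]
tcp_rot: [0.487, 3.089, -0.003]
force: [9.9, -3.0, 17.2]
opening: 0.0581
grip_force: 76.0
```

```bash
cat >> h.py <<'E'
def tilt(im):
    """board edges per row -> carrier tilt (deg, far end up), from perspective of wrist cam"""
    g=im.astype(int); m=((g[:,:,1]-np.maximum(g[:,:,0],g[:,:,2]))>25).astype(np.uint8)
    n,l,st,c=cv2.connectedComponentsWithStats(m); k=1+np.argmax(st[1:,4]); m=l==k
    rows=[];W=[]
    for r in range(384):
        c=np.flatnonzero(m[r])
        if len(c)>40: rows.append(r);W.append((c[0],c[-1]+1))
    W=np.array(W); return np.array(rows),W
E
python3 - <<'E'
from h import *
s=state(); im=camera('wrist'); cv2.imwrite('pics/w6.png',im)
r,W=tilt(im); print(s['ee_pos'],s['force']); 
for i in range(0,len(r),12): print(r[i],W[i],W[i][1]-W[i][0])
r,W=tilt(cv2.imread('pics/w4.png')); print([(r[i],W[i][1]-W[i][0]) for i in range(0,len(r),20)])
E
```

```text
[ 0.59757167 -0.1862819   0.00882225] [ 9.85062287 -3.04323426 17.15836523]
152 [196 322] 126
164 [197 321] 124
176 [197 320] 123
188 [198 320] 122
200 [199 319] 120
212 [199 319] 120
224 [200 318] 118
236 [200 317] 117
248 [201 317] 116
260 [202 316] 114
272 [203 316] 113
284 [203 315] 112
296 [204 314] 110
308 [204 314] 110
320 [205 313] 108
[(np.int64(161), np.int64(103)), (np.int64(181), np.int64(105)), (np.int64(201), np.int64(106)), (np.int64(221), np.int64(108)), (np.int64(241), np.int64(110)), (np.int64(261), np.int64(112)), (np.int64(281), np.int64(114)), (np.int64(301), np.int64(115)), (np.int64(321), np.int64(117)), (np.int64(341), np.int64(46))]
```

```bash
cat >> h.py <<'E'
def innest(p):
    P=np.array(p[:2])-NC; c,s_=np.cos(NA),np.sin(NA); return np.array([[c,s_],[-s_,c]])@P*1000
E
python3 - <<'E'
from h import *
s=state();print(innest(s['ee_pos'])); rel(*nest(-45,60),.011,162.2)
w=s; C=cam_T('wrist',s); 
# board centre on plane z=.024
r,W=tilt(cv2.imread('pics/w6.png')); print([innest(onz(C,u,.024)).round(1) for u in [(W[2][0],r[0]),(W[2][1],r[0])]])
E
```

```text
[-51.97044905  57.69650373]
heading 162.06 shift mm [-7.   2.3 -2.1] spin -0.14 tilt -0.9999
[array([-99.,  35.]), array([-98.9,  82.4])]
```

>>> play_rows([
  [-0.002, 0, -0.002],
  [-0.005, 0, -0.003],
  [-0.008, 0, -0.003],
  [-0.011, 0, -0.003],
  [-0.013, 0, -0.003],
  [-0.015, 0, -0.003],
  [-0.017, 0, -0.003],
  [-0.019, 0, -0.003],
  [-0.019, 0, -0.003],
], spin=[0, 0, 0, 0, 0, 0, 0, 0, 0])

```text
t: 10.28
ee_pos: [0.6072, -0.1896, 0.0088]
tcp_rot: [-0.49, -3.1, -0.002]
force: [-18.5, 6.5, 27.9]
opening: 0.058
grip_force: 77.3
```

```bash
cat > chk.py <<'E'
from h import *
import sys
s=state(); im=camera('wrist'); cv2.imwrite(f'pics/{sys.argv[1]}.png',im); C=cam_T('wrist',s)
print(s['t'],innest(s['ee_pos']).round(1),s['ee_pos'][2].round(4),s['force'].round(1))
r,W=tilt(im); i=3;j=len(r)-6
print('rows',r[0],r[-1]);print([innest(onz(C,u,.024)).round(1).tolist() for u in [(W[i][0],r[0]),(W[i][1],r[0]),(W[j][0],r[j]),(W[j][1],r[j])]])
k=np.polyfit(r[3:-6]-C[2],(W[:,1]-W[:,0])[3:-6],1); print('tilt',15.1-np.degrees(np.arctan(-k[0]*C[0]/k[1])))
E
python3 chk.py w7
```

```text
10.2833 [-41.8  57.5] 0.0088 [-18.5   6.5  27.9]
rows 151 325
[[-88.8, 35.0], [-88.7, 81.9], [-15.4, 34.9], [-15.3, 82.2]]
tilt 0.511932246535947
```

>>> play_rows([
  [0.002, 0, -0.003],
  [0.004, 0, -0.005],
  [0.004, 0, -0.006],
  [0.004, 0, -0.006],
], spin=[0, 0, 0, 0])

```text
t: 10.67
ee_pos: [0.6052, -0.1885, 0.0123]
tcp_rot: [0.49, 3.103, -0.0]
force: [0.0, 0.6, -2.4]
opening: 0.0584
grip_force: 73.9
```

>>> play_rows([
  [0, 0, 0],
  [0, 0, 0],
  [0, 0, 0],
  [0, 0, -0.002],
  [0, 0, -0.01],
  [0, 0, -0.03],
  [0.015, 0.015, -0.06],
  [0.03, 0.03, -0.09],
  [0.03, 0.03, -0.11],
  [0.03, 0.03, -0.11],
  [0.03, 0.03, -0.11],
], spin=[0, 0, 0, 0, 0, 0, 0, 0, 0, 0, 0], jaw=42)

```text
t: 11.58
ee_pos: [0.5869, -0.1509, 0.1246]
tcp_rot: [0.488, 3.099, 0.0]
force: [-1.0, 0.2, -0.5]
opening: 0.0714
grip_force: 0.0
```

```bash
python3 chk.py w8
```

```text
11.5833 [-72.9  88.1] 0.1246 [-1.   0.2 -0.5]
rows 168 262
[[-90.5, 36.0], [-90.5, 82.7], [-19.5, 35.8], [-19.5, 82.9]]
tilt 1.0876375618680143
```

View pics/w8.png

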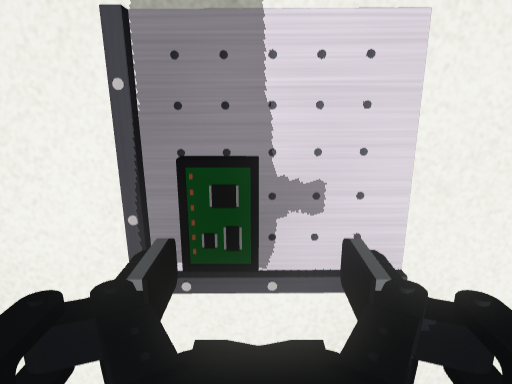

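```bash
python3 - <<'E'
from h import *
s=state(); C=cam_T('wrist',s); print(innest(s['ee_pos']))
for u,z,e in [((431.5,8.5),.008,'-200,210'),((100.5,5.5),.02,'-200,-15'),((200,293),.02,'15,?'),((300,293),.02,'15,?'),((128,84),.02,'?,0'),((144,230),.02,'?,0'),((178,158.5),.024,'rear L'),((258.5,157.5),.024,'rear R'),((259.5,271),.024,'front R')]:
    print(u,innest(onz(C,u,z)).round(1),e)
g=cv2.imread('pics/w8.png').mean(2); print(g[100,95:145].astype(int)); print(g[220,120:150].astype(int)); print(g[262:300,200].astype(int))
E
```

```text
[-73.75553743  87.7940679 ]
(431.5, 8.5) [-199.8  207.4] -200,210
(100.5, 5.5) [-199.2  -14.5] -200,-15
(200, 293) [12.6 40.5] 15,?
(300, 293) [ 12.7 122.2] 15,?
(128, 84) [-150.3   -1.6] ?,0
(144, 230) [-42.5  -0.2] ?,0
(178, 158.5) [-98.9  30.6] rear L
(258.5, 157.5) [-99.6  88.5] rear R
(259.5, 271) [-9.4 89.1] front R
[239 239 240 240 240 239 237 235 235 235 236 237 238 239 241  82  69  69
  70  70  72  70  69  70  71  71  72  72  72  71  72  73  73  71  71  58
  23  25  26  26  25  53 202 155 121 122 122 121 121 122]
[238 239 239 239 113  75  76  93 182 184 182 181 181 180 180 181 180 110
  68  50  50  50  46  35  35  34  34  34  76 129]
[ 33  31  24  25  26  26  28  26  28  31  38  39  41  41  40  51  69  74
  74  74  72  73  76  76  76  77  77  77  77  76  78 171 241 241 241 241
 240 238]
```

```bash
python3 - <<'E'
from h import *
rel(*nest(-124,60),.05,162.2); rel(*nest(-124,60),.0135,162.2)
E
```

```text
heading 162.06 shift mm [ 50.3 -27.9  72.9] spin -0.14 tilt -1.0
heading 162.06 shift mm [ 50.3 -27.9 109.4] spin -0.14 tilt -1.0
```

>>> play_rows([
  [0.025, -0.015, 0.01],
  [0.05, -0.028, 0.035],
  [0.05, -0.028, 0.065],
  [0.05, -0.028, 0.09],
  [0.05, -0.028, 0.1],
  [0.05, -0.028, 0.107],
  [0.05, -0.028, 0.109],
  [0.05, -0.028, 0.109],
], spin=[0, 0, 0, 0, 0, 0, 0, 0], jaw=255)

```text
t: 12.3
ee_pos: [0.53, -0.1622, 0.0134]
tcp_rot: [-0.49, -3.103, 0.001]
force: [1.0, -0.2, -0.4]
opening: -0.0001
grip_force: 0.0
```

>>> play_rows([
  [-0.004, 0, 0],
  [-0.008, 0, 0],
  [-0.011, 0, 0],
  [-0.013, 0, 0],
  [-0.015, 0, 0],
  [-0.017, 0, 0],
  [-0.019, 0, 0],
  [-0.021, 0, 0],
], spin=[0, 0, 0, 0, 0, 0, 0, 0])

```text
t: 12.97
ee_pos: [0.5493, -0.1684, 0.0132]
tcp_rot: [-0.49, -3.102, -0.0]
force: [-2.9, 0.4, 3.5]
opening: 0.0002
grip_force: 1.5
```

```bash
python3 chk.py w9
```

```text
12.9667 [-103.4   60. ] 0.0132 [-2.9  0.4  3.5]Traceback (most recent call last):
  File "chk.py", line 5, in <module>
    r,W=tilt(im); i=3;j=len(r)-6
        ~~~~^^^^
  File "h.py", line 34, in tilt
    n,l,st,c=cv2.connectedComponentsWithStats(m); k=1+np.argmax(st[1:,4]); m=l==k
                                                      ~~~~~~~~~^^^^^^^^^^
    return _wrapfunc(a, 'argmax', axis=axis, out=out, **kwds)
    return bound(*args, **kwds)
ValueError: attempt to get argmax of an empty sequence
```

>>> play_rows([
  [-0.002, 0, 0],
  [-0.003, 0, 0],
  [-0.004, 0, 0],
  [-0.005, 0, 0],
], spin=[0, 0, 0, 0])

```text
t: 13.35
ee_pos: [0.5514, -0.1691, 0.013]
tcp_rot: [-0.489, -3.097, -0.002]
force: [-19.3, 6.9, 16.7]
opening: -0.0001
grip_force: 9.6
```

```bash
python3 - <<'E'
from h import *
s=state(); print(innest(s['ee_pos'])); rel(*nest(-47,122),.0135,162.2)
E
```

```text
[-101.11319538   59.92066221]
heading 162.05 shift mm [-53.9  62.2  -0.9] spin -0.15 tilt -1.0
```

>>> play_rows([
  [0.012, 0, 0],
  [0.015, 0, -0.02],
  [0.01, 0.03, -0.04],
  [-0.02, 0.06, -0.04],
  [-0.05, 0.063, -0.035],
  [-0.051, 0.063, -0.02],
  [-0.051, 0.063, -0.005],
  [-0.051, 0.063, 0],
  [-0.051, 0.063, 0],
], spin=[0, 0, 0, 0, 0, 0, 0, 0, 0])

```text
t: 14.1
ee_pos: [0.6211, -0.1256, 0.0115]
tcp_rot: [-0.489, -3.1, 0.001]
force: [-0.3, -0.1, 1.1]
opening: -0.0002
grip_force: 0.0
```

>>> play_rows([
  [0, -0.006, 0],
  [0, -0.012, 0],
  [0, -0.018, 0],
  [0, -0.024, 0],
  [0, -0.029, 0],
  [0, -0.033, 0],
  [0, -0.037, 0],
  [0, -0.039, 0],
  [0, -0.041, 0],
], spin=[0, 0, 0, 0, 0, 0, 0, 0, 0])

```text
t: 14.85
ee_pos: [0.6107, -0.1638, 0.0141]
tcp_rot: [0.488, 3.102, 0.002]
force: [2.1, 6.4, 6.5]
opening: -0.0004
grip_force: 3.9
```

>>> play_rows([
  [0, -0.002, 0],
  [0, -0.004, 0],
  [0, -0.006, 0],
  [0, -0.008, 0],
  [0, -0.008, 0],
], spin=[0, 0, 0, 0, 0])

```text
t: 15.27
ee_pos: [0.6082, -0.1716, 0.0142]
tcp_rot: [0.488, 3.102, 0.002]
force: [1.4, 4.6, 5.8]
opening: 0.0001
grip_force: 3.3
```

```bash
python3 - <<'E'
from h import *
s=state(); print(innest(s['ee_pos']))
E
```

```text
[-46.34548514  74.90855174]
```

>>> play_rows([
  [0, -0.002, 0],
  [0, -0.004, 0],
  [0, -0.006, 0],
  [0, -0.008, 0],
], spin=[0, 0, 0, 0])

```text
t: 15.6
ee_pos: [0.6069, -0.1756, 0.0142]
tcp_rot: [0.483, 3.102, 0.008]
force: [2.8, 16.2, 7.6]
opening: -0.0004
grip_force: 8.9
```

>>> play_rows([
  [0, -0.002, 0],
  [0, -0.002, 0],
  [0, 0.012, 0],
  [0, 0.015, -0.025],
  [0.035, 0.01, -0.035],
  [0.07, -0.02, -0.035],
  [0.082, -0.036, -0.03],
  [0.082, -0.036, -0.015],
  [0.082, -0.036, 0.001],
  [0.082, -0.036, 0.001],
], spin=[0, 0, 0, 0, 0, 0, 0, 0, 0, 0])

```text
t: 16.43
ee_pos: [0.5128, -0.1891, 0.0097]
tcp_rot: [-0.491, -3.098, 0.0]
force: [-0.9, 0.5, -0.1]
opening: -0.0001
grip_force: 0.0
```

```bash
python3 - <<'E'
from h import *
s=state(); print(innest(s['ee_pos']),s['ee_pos'][2],s['force'])
E
```

```text
[-131.81827781   29.13186813] 0.009670988578290397 [-0.86255159  0.4532452  -0.12841002]
```

>>> play_rows([
  [-0.006, 0, -0.003],
  [-0.012, 0, -0.003],
  [-0.018, 0, -0.003],
  [-0.023, 0, -0.003],
  [-0.027, 0, -0.003],
  [-0.03, 0, -0.003],
  [-0.032, 0, -0.003],
  [-0.034, 0, -0.003],
  [-0.036, 0, -0.003],
  [-0.036, 0, -0.003],
], spin=[0, 0, 0, 0, 0, 0, 0, 0, 0, 0])

```text
t: 17.27
ee_pos: [0.5427, -0.1978, 0.0143]
tcp_rot: [-0.488, -3.087, -0.006]
force: [-31.2, 10.9, 27.2]
opening: -0.0003
grip_force: 16.4
```

```bash
python3 - <<'E'
from h import *
s=state(); print(innest(s['ee_pos']),s['ee_pos'][2],s['force'])
E
```

```text
[-100.68816478   30.00237224] 0.014320737188864445 [-31.2383713   10.92908112  27.2465241 ]
```

>>> play_rows([
  [0.008, 0, 0],
  [0.012, 0, -0.02],
  [0.01, 0.01, -0.05],
  [-0.01, 0.03, -0.08],
  [-0.025, 0.05, -0.11],
  [-0.025, 0.06, -0.11],
  [-0.025, 0.06, -0.11],
  [-0.025, 0.06, -0.11],
], spin=[0, 0, 0, 0, 0, 0, 0, 0], jaw=33)

```text
t: 17.93
ee_pos: [0.592, -0.1502, 0.1248]
tcp_rot: [-0.487, -3.103, 0.0]
force: [-0.1, -1.7, -1.2]
opening: 0.0739
grip_force: 0.0
```

```bash
python3 chk.py w10; python3 - <<'E'
import cv2
a=cv2.imread('pics/w10.png'); cv2.imwrite('pics/w10c.png',cv2.resize(a[100:320,60:360],(800,587),interpolation=cv2.INTER_CUBIC))
E
```

```text
17.9333 [-68.3  90.4] 0.1248 [-0.1 -1.7 -1.2]
rows 173 236
[[-82.5, 6.3], [-82.5, 53.3], [-37.1, 6.9], [-37.1, 53.8]]
tilt 0.5240617359840734
```

View pics/w10c.png

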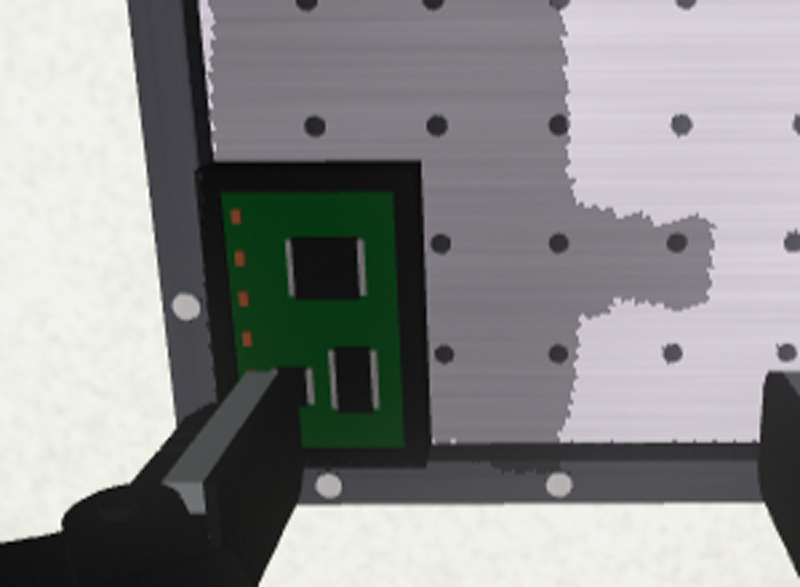

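```bash
python3 - <<'E'
from h import *
rel(.5655,.1845,.10,188.05)
E
```

```text
heading 162.05 shift mm [127.7 311.6  24.1] spin -26.0 tilt -1.0
```

>>> play_rows([
  [0.01, 0.03, 0],
  [0.025, 0.065, 0],
  [0.04, 0.1, 0],
  [0.055, 0.135, 0],
  [0.07, 0.17, 0],
  [0.085, 0.205, 0],
  [0.1, 0.24, 0],
  [0.112, 0.275, 0],
  [0.122, 0.3, 0.01],
  [0.128, 0.312, 0.02],
  [0.128, 0.312, 0.024],
  [0.128, 0.312, 0.024],
  [0.128, 0.312, 0.024],
], spin=[-2, -4, -7, -10, -13, -16, -19, -22, -24, -26, -26, -26, -26])

```text
t: 19.07
ee_pos: [0.5664, 0.182, 0.1004]
tcp_rot: [0.214, -3.133, 0.004]
force: [0.3, -0.6, 0.7]
opening: 0.0745
grip_force: 0.0
```

```bash
python3 - <<'E'
from h import *
s=state(); im=camera('wrist'); cv2.imwrite('pics/w11.png',im); C=cam_T('wrist',s)
r,W=tilt(im); i,j=2,len(r)-3; cx=258.5
print(s['t'],s['ee_pos'],'rows',r[0],r[-1],W[i],W[j])
# board (47.4 wide, 6.3 rim) on the slope: low edge z~.033, high ~.057
P=[onz(C,u,z) for u,z in [((W[i][0],r[0]),.033),((W[i][1],r[0]),.033),((W[j][0],r[-1]),.0566),((W[j][1],r[-1]),.0566)]]
print(np.round(P,4)); m=np.mean(P,0); print('top centre',m,'mid',m+np.array([.004,.0006,-.007])); 
M=R.from_rotvec(s['tcp_rot']).as_matrix(); print('in tool mm',M.T@(m-s['ee_pos'])*1000, 'axis', np.degrees(np.arctan2(*(P[1]-P[0])[[1,0]]))-90)
m=m+np.array([.004,.0006,-.007]); rel(m[0],m[1],.0365,188.05)
E
```

```text
19.0667 [0.56642567 0.18199577 0.10038048] rows 167 241 [221 296] [219 299]
[[0.5449 0.1555 0.033 ]
 [0.5385 0.2022 0.033 ]
 [0.5846 0.1612 0.0566]
 [0.578  0.2082 0.0566]]
top centre [0.56150006 0.18177285 0.0448    ] mid [0.56550006 0.18237285 0.0378    ]
in tool mm [ 4.80505672  0.57215966 55.58853866] axis 7.873985905330812
heading -172.21 shift mm [ 1.4  0.6 64.6] spin -0.26 tilt -1.0
```

>>> play_rows([
  [0.001, 0.0005, 0.02],
  [0.001, 0.0005, 0.038],
  [0.001, 0.0005, 0.052],
  [0.001, 0.0005, 0.06],
  [0.001, 0.0005, 0.063],
  [0.001, 0.0005, 0.063],
  [0.001, 0.0005, 0.063],
], spin=[0, 0, 0, 0, 0, 0, 0])

```text
t: 19.7
ee_pos: [0.5661, 0.1854, 0.0391]
tcp_rot: [-0.219, 3.133, 0.0]
force: [-0.2, 0.4, 1.2]
opening: 0.0742
grip_force: 0.0
```

>>> play_rows([
  [0, 0, 0],
  [0, 0, 0],
  [0, 0, 0],
  [0, 0, 0],
  [0, 0, 0],
  [0, 0, 0],
], spin=[0, 0, 0, 0, 0, 0], jaw=150)

```text
t: 20.2
ee_pos: [0.5663, 0.1855, 0.0402]
tcp_rot: [-0.22, 3.132, 0.0]
force: [-2.7, -2.7, 8.5]
opening: 0.0576
grip_force: 62.7
```

>>> play_rows([
  [0, 0, -0.004],
  [0, 0, -0.012],
  [0, 0, -0.02],
  [0, 0, -0.03],
  [0, 0, -0.03],
], spin=[0, 0, 0, 0, 0])

```text
t: 20.62
ee_pos: [0.5668, 0.1866, 0.0712]
tcp_rot: [-0.221, 3.13, 0.002]
force: [1.6, 0.8, -0.3]
opening: 0.0578
grip_force: 64.0
```

```bash
cat > t.py <<'E'
from h import *
s=state(); im=camera('wrist'); C=cam_T('wrist',s)
r,W=tilt(im); k=np.polyfit(r[3:-4]-C[2],(W[:,1]-W[:,0])[3:-4],1)
print(s['t'],s['ee_pos'].round(4),innest(s['ee_pos']).round(1),s['force'].round(1),s['opening'].round(4),'rows',r[0],r[-1],W[3],W[-4],'tilt',15.1-np.degrees(np.arctan(-k[0]*C[0]/k[1])))
E
python3 t.py; python3 -c "
from h import *
p=nest(-50,115); print(p); rel(*p,.14,162.2)"
```

```text
[ 0.61694849 -0.13232035]
heading -171.93 shift mm [  -5.5 -322.6  -70.1] spin 25.87 tilt -1.0Traceback (most recent call last):
  File "t.py", line 4, in <module>
    print(s['t'],s['ee_pos'].round(4),innest(s['ee_pos']).round(1),s['force'].round(1),s['opening'].round(4),'rows',r[0],r[-1],W[3],W[-4],'tilt',15.1-np.degrees(np.arctan(-k[0]*C[0]/k[1])))
                                                                                       ^^^^^^^^^^^^^^^^^^
AttributeError: 'float' object has no attribute 'round'
```

```bash
sed -i "s/s\['opening'\].round(4)/round(s['opening'],4)/" t.py; python3 t.py
```

```text
20.6667 [0.5664 0.1864 0.0701] [-195.5  403. ] [ 1.   0.5 -1.3] 0.0571 rows 190 297 [207 311] [203 315] tilt 30.877320454500694
```

>>> play_rows([
  [0, 0, -0.03],
  [0, -0.02, -0.06],
  [0, -0.055, -0.07],
  [0, -0.09, -0.07],
  [0, -0.125, -0.07],
  [-0.002, -0.16, -0.07],
  [-0.005, -0.195, -0.07],
  [-0.005, -0.23, -0.07],
  [-0.005, -0.26, -0.07],
  [-0.005, -0.29, -0.07],
  [-0.005, -0.31, -0.07],
  [-0.005, -0.322, -0.06],
  [-0.005, -0.322, -0.04],
  [-0.005, -0.322, -0.02],
  [-0.005, -0.322, -0.01],
  [-0.005, -0.322, -0.01],
  [-0.005, -0.322, -0.01],
], spin=[0, 1, 4, 7, 10, 13, 16, 19, 22, 24, 26, 26, 26, 26, 26, 26, 26])

```text
t: 22.13
ee_pos: [0.615, -0.1312, 0.0775]
tcp_rot: [-0.487, -3.102, -0.0]
force: [0.3, 0.2, -0.7]
opening: 0.0577
grip_force: 64.5
```

```bash
python3 t.py
```

```text
22.1333 [ 0.615  -0.1312  0.0775] [-52.2 115.5] [ 0.3  0.2 -0.7] 0.0577 rows 190 297 [207 311] [203 315] tilt 30.32675676135954
```

>>> play_rows([
  [0, 0, 0.01],
  [0, 0, 0.02],
  [0, 0, 0.03],
  [0, 0, 0.036],
  [0, 0, 0.04],
  [0, 0, 0.043],
  [0, 0, 0.046],
  [0, 0, 0.048],
  [0, 0, 0.048],
], spin=[0, 0, 0, 0, 0, 0, 0, 0, 0])

```text
t: 22.93
ee_pos: [0.6164, -0.1326, 0.0311]
tcp_rot: [0.489, 3.101, -0.0]
force: [-0.7, -0.2, 4.9]
opening: 0.0576
grip_force: 65.5
```

>>> play_rows([
  [-0.001, 0, 0.002],
  [-0.002, 0, 0.004],
  [-0.003, 0, 0.006],
  [-0.004, 0, 0.008],
  [-0.004, 0, 0.008],
], spin=[0, 0, 0, 0, 0])

```text
t: 23.35
ee_pos: [0.6219, -0.1343, 0.0254]
tcp_rot: [0.489, 3.097, -0.0]
force: [-0.9, 0.0, 16.8]
opening: 0.0573
grip_force: 72.3
```

```bash
python3 t.py
```

```text
23.35 [ 0.6219 -0.1343  0.0254] [-44.6 114.6] [-0.9  0.  16.8] 0.0573 rows 185 294 [204 313] [204 314] tilt 16.902807084972043
```

>>> play_rows([
  [-0.001, 0, 0.002],
  [-0.002, 0, 0.004],
  [-0.003, 0, 0.006],
  [-0.003, 0, 0.007],
  [-0.003, 0, 0.007],
], spin=[0, 0, 0, 0, 0])

```text
t: 23.82
ee_pos: [0.6267, -0.1359, 0.0198]
tcp_rot: [0.488, 3.093, -0.001]
force: [4.5, -2.2, 17.5]
opening: 0.0577
grip_force: 79.3
```

```bash
python3 t.py
```

```text
23.8167 [ 0.6267 -0.1359  0.0198] [-39.6 114.5] [ 4.5 -2.2 17.5] 0.0577 rows 156 281 [  0 108] [ 18 122] tilt 5.450214379096199
```

```bash
sed -i 's/m=((g\[:,:,1\].*/&; m[:,:190]=0; m[:,330:]=0/' h.py; python3 t.py
```

```text
23.8667 [ 0.6267 -0.136   0.0199] [-39.6 114.5] [ 3.8 -3.  16.6] 0.0576 rows 181 290 [202 316] [204 314] tilt 10.367787051268142
```

>>> play_rows([
  [-0.001, 0, 0.002],
  [-0.002, 0, 0.004],
  [-0.002, 0, 0.005],
  [-0.002, 0, 0.005],
], spin=[0, 0, 0, 0])

```text
t: 24.25
ee_pos: [0.6296, -0.1369, 0.0155]
tcp_rot: [0.488, 3.091, -0.001]
force: [7.2, -3.0, 18.9]
opening: 0.0576
grip_force: 82.7
```

```bash
python3 t.py
```

```text
24.25 [ 0.6296 -0.1369  0.0155] [-36.6 114.5] [ 7.2 -3.  18.9] 0.0576 rows 181 287 [201 318] [204 314] tilt 4.120202300822534
```

>>> play_rows([
  [0, 0, 0.002],
  [0, 0, 0.004],
  [0, 0, 0.005],
  [0, 0, 0.005],
], spin=[0, 0, 0, 0])

```text
t: 24.63
ee_pos: [0.6314, -0.1374, 0.0117]
tcp_rot: [0.488, 3.087, -0.002]
force: [10.2, -3.7, 20.9]
opening: 0.0575
grip_force: 85.6
```

```bash
python3 t.py
```

```text
24.6333 [ 0.6314 -0.1374  0.0117] [-34.7 114.6] [10.2 -3.7 20.9] 0.0575 rows 182 286 [199 319] [204 314] tilt -0.48145345195730904
```

>>> play_rows([
  [0, 0, -0.002],
  [0.002, 0, -0.004],
  [0.002, 0, -0.005],
  [0.002, 0, -0.005],
], spin=[0, 0, 0, 0])

```text
t: 25.02
ee_pos: [0.6249, -0.1351, 0.0129]
tcp_rot: [0.489, 3.097, -0.0]
force: [4.5, -1.0, 7.5]
opening: 0.0578
grip_force: 84.0
```

```bash
python3 t.py
```

```text
25.0167 [ 0.6249 -0.1351  0.0129] [-41.6 114.7] [ 4.5 -1.   7.5] 0.0578 rows 180 286 [200 318] [204 314] tilt 1.3457386791039365
```

>>> play_rows([
  [0, 0, 0],
  [0, 0, 0],
  [0, 0, 0],
  [0, 0, -0.002],
  [0, 0, -0.01],
  [0, 0, -0.03],
  [0.015, 0, -0.06],
  [0.03, 0, -0.09],
  [0.03, 0, -0.11],
  [0.03, 0, -0.11],
  [0.03, 0, -0.11],
], spin=[0, 0, 0, 0, 0, 0, 0, 0, 0, 0, 0], jaw=42)

```text
t: 25.98
ee_pos: [0.5945, -0.1252, 0.1224]
tcp_rot: [0.489, 3.1, 0.001]
force: [-0.4, -0.3, -1.0]
opening: 0.0717
grip_force: 0.0
```

```bash
python3 chk.py w12; python3 -c "
from h import *
rel(*nest(-90,115),.013,162.2); rel(*nest(-30,175),.013,162.2)"
```

```text
25.9833 [-73.5 114.9] 0.1224 [-0.4 -0.3 -1. ]
rows 190 246
[[-75.2, 92.5], [-75.1, 139.5], [-34.7, 92.2], [-34.6, 138.9]]
tilt 2.74396711652831
heading 162.08 shift mm [1.570e+01 1.000e-01 1.077e+02] spin -0.12 tilt -1.0
heading 162.08 shift mm [-44.2  60.2 107.8] spin -0.12 tilt -1.0
```

>>> play_rows([
  [0.02, 0, 0.02],
  [0.032, 0, 0.055],
  [0.032, 0, 0.085],
  [0.032, 0, 0.1],
  [0.032, 0, 0.107],
  [0.032, 0, 0.108],
  [0.032, 0, 0.108],
], spin=[0, 0, 0, 0, 0, 0, 0], jaw=255)

```text
t: 26.62
ee_pos: [0.5631, -0.1155, 0.012]
tcp_rot: [-0.49, -3.102, 0.001]
force: [-0.3, 0.2, 0.3]
opening: 0.0001
grip_force: 0.0
```

>>> play_rows([
  [-0.005, 0, 0],
  [-0.01, 0, 0],
  [-0.015, 0, 0],
  [-0.02, 0, 0],
  [-0.024, 0, 0],
  [-0.028, 0, 0],
  [-0.031, 0, 0],
  [-0.033, 0, 0],
  [-0.035, 0, 0],
], spin=[0, 0, 0, 0, 0, 0, 0, 0, 0])

```text
t: 27.37
ee_pos: [0.5965, -0.1261, 0.0122]
tcp_rot: [-0.49, -3.103, 0.0]
force: [-2.7, 0.6, 1.5]
opening: -0.0001
grip_force: 2.4
```

```bash
python3 -c "
from h import *
print(innest(state()['ee_pos']))"
```

```text
[-71.34726452 114.64785057]
```

>>> play_rows([
  [-0.002, 0, 0],
  [-0.004, 0, 0],
  [-0.005, 0, 0],
  [-0.006, 0, 0],
], spin=[0, 0, 0, 0])

```text
t: 27.7
ee_pos: [0.5967, -0.1262, 0.0118]
tcp_rot: [-0.488, -3.091, -0.003]
force: [-28.2, 8.4, 27.0]
opening: 0.0003
grip_force: 15.3
```

```bash
python3 -c "
from h import *
print(innest(state()['ee_pos'])); rel(*nest(-31,172),.013,162.2)"
```

```text
[-71.16171047 114.58998715]
heading 162.06 shift mm [-40.   57.5  -1.6] spin -0.14 tilt -0.9999
```

>>> play_rows([
  [0.012, 0, 0],
  [0.016, 0, -0.02],
  [0.01, 0.03, -0.04],
  [-0.015, 0.055, -0.04],
  [-0.034, 0.058, -0.035],
  [-0.034, 0.058, -0.02],
  [-0.034, 0.058, -0.006],
  [-0.034, 0.058, -0.002],
  [-0.034, 0.058, -0.002],
], spin=[0, 0, 0, 0, 0, 0, 0, 0, 0])

```text
t: 28.45
ee_pos: [0.6502, -0.0834, 0.012]
tcp_rot: [-0.49, -3.099, 0.001]
force: [-0.8, 0.5, 0.1]
opening: -0.0003
grip_force: 0.0
```

>>> play_rows([
  [0, -0.006, 0],
  [0, -0.012, 0],
  [0, -0.018, 0],
  [0, -0.024, 0],
  [0, -0.029, 0],
  [0, -0.033, 0],
  [0, -0.036, 0],
  [0, -0.038, 0],
  [0, -0.04, 0],
], spin=[0, 0, 0, 0, 0, 0, 0, 0, 0])

```text
t: 29.2
ee_pos: [0.6408, -0.1204, 0.0149]
tcp_rot: [0.488, 3.102, 0.002]
force: [0.7, 3.5, 5.5]
opening: -0.0
grip_force: 3.2
```

```bash
python3 -c "
from h import *
s=state();print(innest(s['ee_pos']),s['ee_pos'][2],s['force'])"
```

```text
[-30.9207082 133.6514145] 0.014948432158120067 [0.66650855 3.47027157 5.54262112]
```

>>> play_rows([
  [0, -0.002, 0],
  [0, -0.004, 0],
  [0, -0.005, 0],
  [0, -0.006, 0],
  [0, -0.007, 0],
  [0, -0.007, 0],
], spin=[0, 0, 0, 0, 0, 0])

```text
t: 29.7
ee_pos: [0.6399, -0.1232, 0.015]
tcp_rot: [0.483, 3.102, 0.008]
force: [3.3, 10.6, 5.8]
opening: 0.0
grip_force: 6.3
```

```bash
python3 -c "
from h import *
s=state();print(innest(s['ee_pos']),s['ee_pos'][2],s['force']); rel(*nest(-90,90),.013,162.2)"
```

```text
[-30.93521629 130.65724141] 0.015030873222795706 [ 3.29065708 10.59100124  5.79734001]
heading 162.3 shift mm [ 59.1 -40.6   1.7] spin 0.1 tilt -1.0
```

>>> play_rows([
  [0, -0.003, 0],
  [0, -0.003, 0],
  [0, 0.012, 0],
  [0, 0.018, -0.02],
  [0.03, 0.018, -0.035],
  [0.06, -0.01, -0.035],
  [0.066, -0.036, -0.03],
  [0.066, -0.036, -0.015],
  [0.066, -0.036, 0],
  [0.066, -0.036, 0],
], spin=[0, 0, 0, 0, 0, 0, 0, 0, 0, 0])

```text
t: 30.53
ee_pos: [0.5612, -0.1422, 0.0114]
tcp_rot: [-0.491, -3.098, 0.001]
force: [-1.7, 0.8, -1.2]
opening: 0.0001
grip_force: 0.0
```

```bash
python3 -c "
from h import *
s=state();print(innest(s['ee_pos']),s['ee_pos'][2],s['force'])"
```

```text
[-100.10301971   88.54324594] 0.011411313082570356 [-1.70248157  0.84010192 -1.18321551]
```

>>> play_rows([
  [-0.006, 0, -0.001],
  [-0.012, 0, -0.001],
  [-0.018, 0, -0.001],
  [-0.023, 0, -0.001],
  [-0.027, 0, -0.001],
  [-0.03, 0, -0.001],
  [-0.032, 0, -0.001],
  [-0.033, 0, -0.001],
], spin=[0, 0, 0, 0, 0, 0, 0, 0])

```text
t: 31.2
ee_pos: [0.5894, -0.1498, 0.0147]
tcp_rot: [-0.487, -3.089, -0.005]
force: [-32.6, 10.6, 26.9]
opening: 0.0001
grip_force: 17.0
```

```bash
python3 -c "
from h import *
s=state();print(innest(s['ee_pos']),s['ee_pos'][2],s['force'])"
```

```text
[-70.88372613  89.89365663] 0.014686839902897795 [-32.55778263  10.55043025  26.89824556]
```

>>> play_rows([
  [0.008, 0, 0],
  [0.014, 0, -0.02],
  [0.014, 0, -0.06],
  [-0.01, 0.03, -0.1],
  [-0.05, 0.06, -0.13],
  [-0.075, 0.07, -0.13],
  [-0.075, 0.07, -0.13],
  [-0.075, 0.07, -0.13],
], spin=[0, 0, 0, 0, 0, 0, 0, 0])

```text
t: 31.87
ee_pos: [0.6922, -0.1059, 0.1467]
tcp_rot: [0.483, 3.1, 0.001]
force: [0.4, 0.2, -0.8]
opening: 0.0001
grip_force: 0.0
```

```bash
python3 - <<'E'
from h import *
s=state(); print(s['t'],s['ee_pos']); a=camera('wrist'); cv2.imwrite('pics/w13.png',a); cv2.imwrite('pics/w13c.png',cv2.resize(a[60:300,40:360],(800,600),interpolation=cv2.INTER_CUBIC))
E
```

```text
31.8667 [ 0.69216226 -0.10591544  0.14667592]
```

View pics/w13c.png

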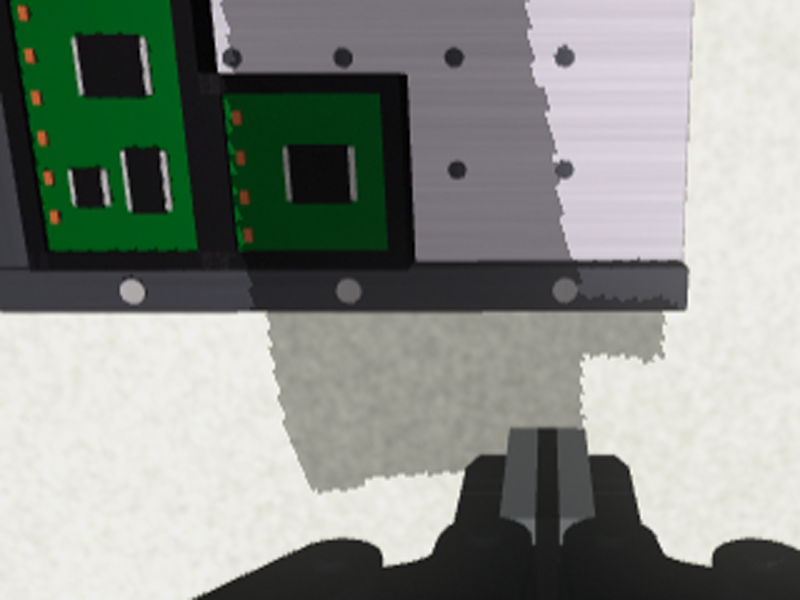

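```bash
python3 -c "
from station import *
print(close_job())"
```

```text
the job is handed in; nothing more can be done
None
```

I loaded both carriers and handed the job in at about 32 s. In the last wrist picture they lie flat, board side up, with no gap visible at the back rail or between them. The long carrier's seat against the side rail shows in the picture taken just before the square was fetched. I did not re-check the jar, spatula and squeegee by camera, and I don't have the judge's verdict.

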